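# Clamp a sample jar on the bench shaker with its turnbuckle

## Robot

A 6-joint arm with a two-finger parallel gripper is mounted at the origin on the work surface. World frame = base frame: x ahead of the robot, y to its left, z up, the work surface at z = 0. Lengths are in m, angles in rad, forces in N, time in s.
With the tool pointing down it reaches from about 0.375 to 0.925 m from the base axis. Payload 5.7 kg.
Tool frame: the origin (TCP) lies midway between the tips of the shut fingers; the grasp point (between the pads) lies 19 mm behind it; y points along the fingers, z is the direction in which the jaws open and shut, and the axes are right-handed (so a half turn about y gives the same grasp; the last joint's range is limited). The gripper opens to 85 mm and grips with 20 to 120 N. Pads are 22 mm wide; open, the fingers measure 114 mm over their backs; the gripper's body (76 mm by 85 mm) begins 54 mm behind the grasp point. The pads swing forward as they close: fully open they stand 13 mm farther back than shut.
Start: joints at [1.019, 0.359, 1.51, -0, 1.272, -0.115], TCP at [0.254, 0.544, 0.231] pointing down, gripper open.
Joint ranges: [-2.97, 2.97], [-1.01, 2.36], [0.21, 2.38], [-0.96, 4.11], [0.2, 2.71], [-2.98, 2.98]. Speed limits (rad/s): [2.39, 2.39, 3.14, 3.14, 3.14, 3.14].

## Interface

Orientations are given as a unit quaternion [w, x, y, z].
In Python, from bench import read_state, camera, get_calibration, close_job gives the robot as it stands. The module is installed in compiled form; this text tells all that it offers.
- The arm moves only by the tool play_rows, never from a script. Its argument "moves" is a list of rows, each a list of 5 numbers: the opening, from 0 (shut) to 1 (fully open), then the shift along the world's x, y, z in cm, then the turn about the world's z in degrees. In form: [[hand, tx, ty, tz, roll], ...]. A call has 1 to 8 rows; each row is the pose to reach, as a shift and turn from the pose commanded when the call began; what a row does not reach only later rows make up. A row lasts 1/10 s, in which the tool goes at most 50 mm and 8.59 degrees, less where a joint would pass 70% of its speed; a pose out of reach is approached as far as the arm can. A call with a gripper value outside its range is refused whole. The fingers move at their own pace and stop on an object; the grip force is fixed at half the most. Time passes only in rows, so rows that repeat a pose let the fingers close. It gives the time, the measured TCP pose, the force and the opening at its end, in the units of the state.
- read_state(): the state, without advancing time (a new reading comes with each control period).
- camera(name): name is "side" or "top" or "wrist"; returns the picture (480x640x3 uint8, red, green, blue); there is no depth.
- get_calibration(name): a dict with "fx", "fy", "cx", "cy" (pixels), "eye" and "attitude" of the camera in the world. Camera axes: x right, y up, looking along -z (the intrinsics and any distortion apply to the point x, -y, -z); pixel columns grow to the right and rows downward; lengths in m; the calibration is good to about 2 mm. A picture is of the moment at which its call begins: read the wrist's pose just before it. get_calibration takes no time and is no camera call; for the wrist camera it gives the pose at the moment of the call.
- close_job(): hands the job in, once; it reports no verdict.
The state is a dict: "time": time; "joint_pos": joint angles; "qd": joint speeds; "effort": joint torques, N m; "tcp_pos": TCP position; "tool_rot": TCP orientation; "force": force on the tool from outside, world axes, zero at the start; "wrist_torque": the same for the moment, N m; "width": finger opening in m.
Only numpy, scipy, OpenCV 4.12 (cv2) and the standard library are available. Lean on these libraries where they do the work, as an engineer would, in place of code of your own. Each camera call takes 0.05 s, during which the arm holds its last target.

## Task

Push the red-lidded sample jar fully back against the blue stop on the shaker, between the open jaws. Then turn the turnbuckle by its red-balled spokes, their tops moving away from the robot towards the far side, so that both jaws draw in and the orange sprung pads hold the jar snugly: each pad pressed in about 5 mm of its 12 mm travel, not to its end. Keep the jar upright on the platform, leave the other glassware and the box alone, and take the hand away.

Things in the scene. Friction and masses are not known exactly. Their poses are not given: they have to be found in the camera images.
- shaker: Fixed white bench shaker. Origin on the bench (z = 0), straight below where the jar's axis must end. x points away from the robot's side towards stop and turnbuckle (yaw up to 0.3 rad either way), y to the left, z up. All points below are in this frame, in mm. Aluminium platform: top at z = 60, x -115..175, y -140..140.
- home (a point): Platform point (0, 0, 60) where the jar's underside centre belongs. Blue stop plate behind it: face at x = 40, y -28..28, top at z = 110.
- jar: Loose amber jar with paper band and red lid, 80 mm diameter, 85 mm tall overall (lid: top 17 mm, 72 mm across), 0.3 to 0.65 kg; origin at the centre of its underside, z up. Starts on the platform 50 to 70 mm short of home on the robot's side, up to 20 mm off the middle line. Home when its axis is over the shaker's origin, touching the stop.
- axis (a point): Centre of the turnbuckle at (110, 0, 140) in the shaker's frame; the turnbuckle's axis runs along the shaker's y. Open steel body 88 mm long, 26 mm across, with brass threaded rods; at its middle five evenly spaced spokes in the plane y = 0, 10 mm thick, with red balls (16 mm diameter) centred 50 mm from the axis.
- buckle (a joint): Turnbuckle body's angle, rad (0 to 9; starts 0 to 1.8). Grows, closing the jaws, as the upper spokes move along the shaker's +x. At q the spokes lean q, q + 2pi/5, ... from vertical towards +x. A ball leaning over 0.6 rad to -x can jam on a level push. Stays where left; needs 0.12 to 0.3 N m. Jar home: pads meet it at about 4.7, are 5 mm in at about 6.25.
- jaw_left (a joint): Inward travel of the blue left (+y) jaw, m: 0.0032 x the buckle angle. Pad face (pad free) at y = 55 mm minus this, jaw plate from 18 mm farther out; plate x -25..25, top z = 130. Foot 16 mm high, 24 mm wide, runs to x = 130; crosshead x 94..126, top z = 160, holds the rod.
- jaw_right (a joint): The same for the right jaw, mirrored at -y; both always move together.
- pad_left (a joint): How far the orange pad of the left jaw (x -25..25, z 77..127, 6 mm thick) is pressed into its jaw, m: 0 free, 0.012 end of travel; spring 2500 N/m.
- pad_right (a joint): The same for the right (-y) pad.
- flask: Loose green-tinted conical flask on the bench left of the shaker, 84 mm diameter at the foot, 130 mm tall; origin at the centre of its underside. Bystander.
- beaker: Loose glass beaker on the bench right of the shaker, 72 mm diameter, 90 mm tall; origin at the centre of its underside. Bystander.
- tip_box: Loose blue box with a clear lid on the bench right of the shaker, 120 x 80 x 65 mm; origin at the centre of its underside. Bystander.
Mind the look-alikes: they are no part of the job. There is more than one size of the jar; the one meant has the size given above.

How it is judged:
By the outcome, as a careful person would: the job done as asked, in the order asked, and still so for the second after the job is handed in, with the robot touching nothing.
It also fails if it takes over 64 s, if anything falls off the work surface, if the arm or the gripper's body presses on something with over 40 N, if the wrist force passes 120 N, or if a joint passes its speed limit or range.

## Working session

There is one attempt and no reset: what is moved stays moved. The work goes in short steps, Python scripts to look and compute and a tool call to move; the robot and the scene stay as the last step left them, time stands still between calls to the robot, and variables do not carry over. Pictures are saved under pics/ and viewed, and the job is handed in when it is done.

Besides the shell and the picture viewer there is one more tool, called after ">>>" as name(argument=value, ...) on one line, values as JSON. play_rows: Moves the arm, as the interface text tells. Its arguments: {"type":"object","properties":{"moves":{"type":"array","items":{"type":"array","items":{"type":"number"}}}},"required":["moves"]}

```bash
mkdir -p pics
python3 - <<'E'
from bench import *
import cv2
s=read_state();print(s)
for n in("side","top","wrist"):
    c=get_calibration(n);print(n,c)
    cv2.imwrite(f"pics/{n}0.png",camera(n)[:,:,::-1])
E
```

```text
{'time': 0.0, 'joint_pos': array([ 1.01890898e+00,  3.59493887e-01,  1.51145790e+00, -2.05842685e-05,
        1.27245168e+00, -1.15122853e-01]), 'qd': array([ 0.00132525, -0.0006316 ,  0.00119203,  0.00025892, -0.00015752,
       -0.00047322]), 'effort': array([-2.41762027e-04, -5.27634859e+01, -2.78613031e+01, -1.97486070e-04,
        1.30506660e-02, -1.44358347e-05]), 'tcp_pos': array([0.25347477, 0.54308266, 0.23045048]), 'tool_rot': array([-0.6897054 ,  0.69091984, -0.15339594,  0.15298993]), 'force': array([-0.17186815, -0.31577296, -1.15811585]), 'wrist_torque': array([-0.00743778, -0.00697282,  0.00175719]), 'width': 0.08525813705300506}
side {'fx': 435.03534414616496, 'fy': 435.03534414616496, 'cx': 318.53136299364405, 'cy': 233.2113509102144, 'eye': array([ 0.11873007, -0.48576569,  0.49207272]), 'attitude': array([ 0.81870422,  0.46586221, -0.17560167, -0.28611162])}
top {'fx': 497.84399565608487, 'fy': 497.84399565608487, 'cx': 313.1365634009267, 'cy': 244.84075587876876, 'eye': array([0.44870158, 0.02595473, 1.16083089]), 'attitude': array([-0.70240903, -0.01914054,  0.02410311,  0.71110775])}
wrist {'fx': 368.33458353289376, 'fy': 368.33458353289376, 'cx': 316.9217595620867, 'cy': 237.88846419759403, 'eye': array([0.18289813, 0.57758716, 0.37367305]), 'attitude': array([ 0.83307759, -0.12996164, -0.08234687,  0.53132918])}
```

View pics/side0.png

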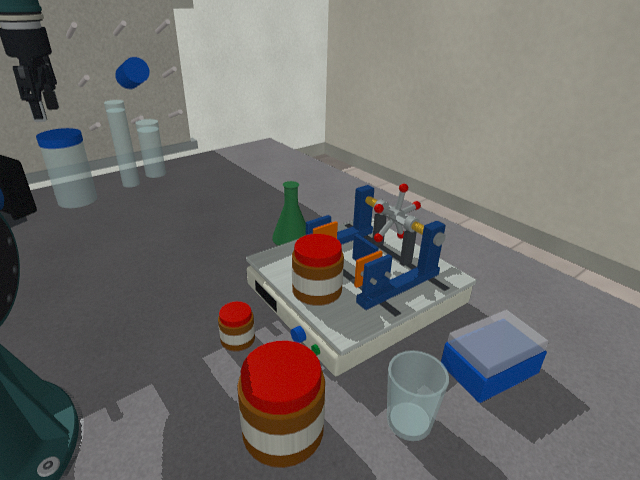

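View pics/top0.png

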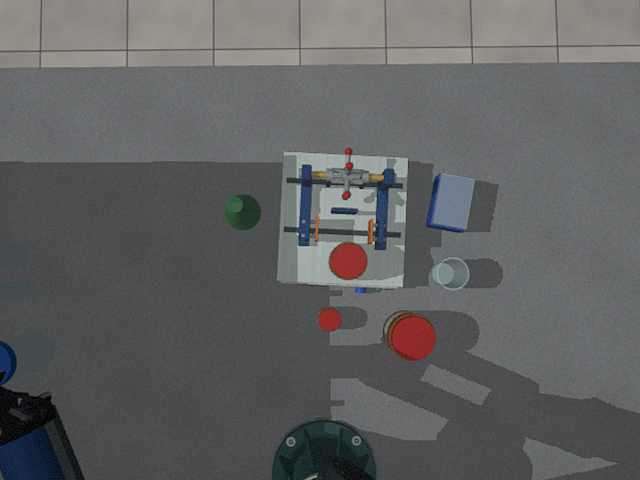

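View pics/wrist0.png

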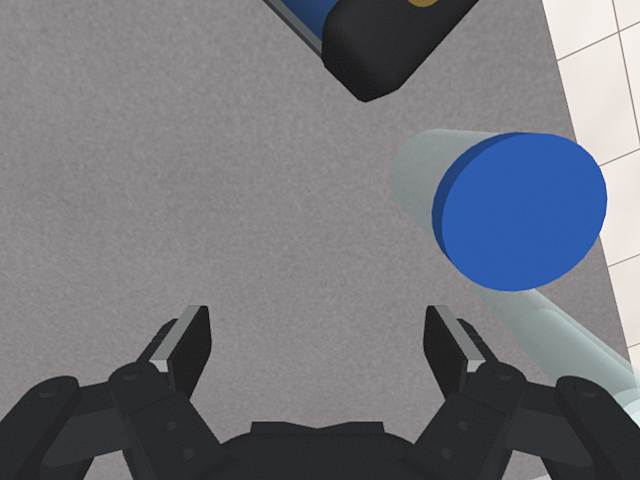

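Three red lids could be taken for the jar: top (349,261) on the platform, (329,320) small on the bench, and (411,338) large on the bench. In the side view they are at (318,270), (237,325) and (281,400). I choose the one on the platform and check it with a crop and a size measurement.

```bash
cat > h.py <<'E'
import numpy as np, cv2
from scipy.spatial.transform import Rotation as R
from bench import *
def rot(q): return R.from_quat([q[1],q[2],q[3],q[0]]).as_matrix()
def proj(c,P):
    P=np.atleast_2d(P); p=(P-c['eye'])@rot(c['attitude'])
    return np.c_[c['cx']+c['fx']*p[:,0]/-p[:,2], c['cy']-c['fy']*p[:,1]/-p[:,2]]
def ray(c,uv):
    uv=np.atleast_2d(uv).astype(float)
    d=np.c_[(uv[:,0]-c['cx'])/c['fx'],-(uv[:,1]-c['cy'])/c['fy'],-np.ones(len(uv))]
    return d@rot(c['attitude']).T
def onz(c,uv,z):
    d=ray(c,uv); return c['eye']+d*((z-c['eye'][2])/d[:,2])[:,None]
def red(im):
    h=cv2.cvtColor(im,cv2.COLOR_RGB2HSV)
    return (((h[...,0]<6)|(h[...,0]>174))&(h[...,1]>190)&(h[...,2]>90)).astype(np.uint8)*255
E
python3 - <<'E'
from h import *
im=cv2.imread('pics/top0.png')[:,:,::-1].copy(); c=get_calibration('top')
cs,_=cv2.findContours(red(im),0,2)
for k in cs:
    if cv2.contourArea(k)<8: continue
    (u,v),r=cv2.minEnclosingCircle(k); M=cv2.moments(k); u,v=M['m10']/M['m00'],M['m01']/M['m00']
    a=np.sqrt(cv2.contourArea(k)/np.pi)
    for z in (0.145,): print('red',round(u,1),round(v,1),r,a,onz(c,(u,v),z)[0], 'diam mm',2*(a+.5)/c['fx']*(c['eye'][2]-z)*1000)
hsv=cv2.cvtColor(im,cv2.COLOR_RGB2HSV)
b=cv2.inRange(hsv,(105,120,40),(125,255,255));cs,_=cv2.findContours(b,0,2)
for k in cs:
    if cv2.contourArea(k)>30: print('blue',cv2.minAreaRect(k),cv2.boundingRect(k))
cv2.imwrite('pics/topc.png',cv2.resize(im[140:300,260:420,::-1],None,fx=3.7,fy=3.7,interpolation=cv2.INTER_CUBIC))
s=cv2.imread('pics/side0.png'); cv2.imwrite('pics/sidec.png',cv2.resize(s[160:380,220:480],None,fx=2.7,fy=2.7,interpolation=cv2.INTER_CUBIC))
E
```

```text
blue ((31.5, 453.5), (51.0, 63.0), 90.0) (0, 428, 64, 52)
blue ((7.5, 363.0), (15.0, 44.0), 0.0) (0, 341, 16, 45)
blue ((360.5, 289.5), (5.0, 9.0), 90.0) (356, 287, 10, 6)
blue ((343.5, 210.0), (4.0, 25.0), 90.0) (331, 208, 26, 5)
blue ((380.9142150878906, 218.55892944335938), (10.366004943847656, 60.82221984863281), 2.38594388961792) (375, 188, 13, 62)
blue ((304.591796875, 213.70982360839844), (9.910054206848145, 63.07096481323242), 2.935673236846924) (299, 182, 12, 64)
blue ((436.6524353027344, 208.3927764892578), (61.844181060791016, 32.32613754272461), 67.67134094238281) (426, 174, 38, 58)
blue ((387.40386962890625, 178.98077392578125), (10.982502937316895, 20.592191696166992), 11.309932708740234) (380, 169, 14, 20)
blue ((306.0, 172.0), (14.0, 8.0), 90.0) (302, 165, 9, 15)
```

View pics/topc.png

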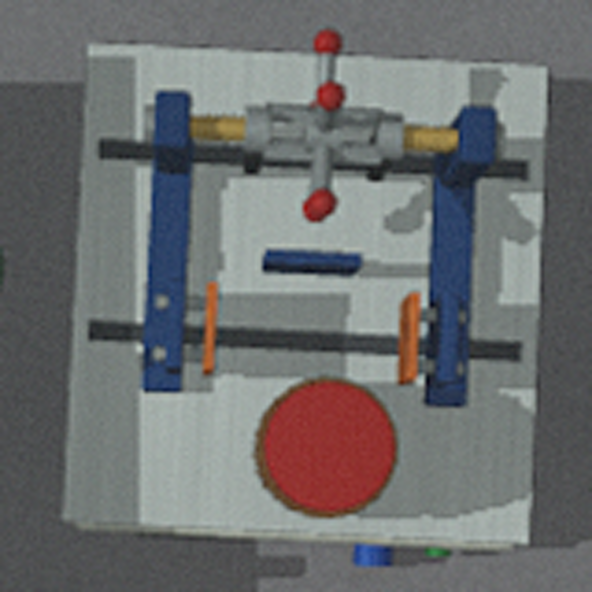

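View pics/sidec.png

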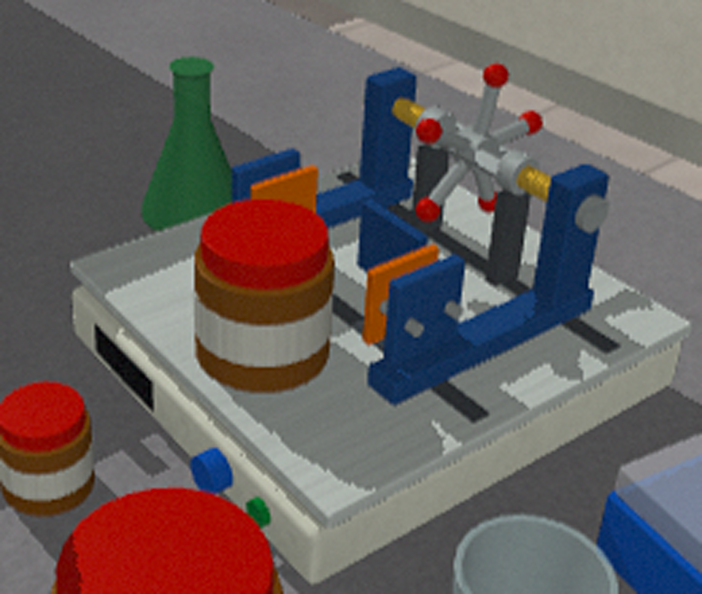

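The crops show the chosen jar on the platform, in front of the open jaws. Platform corners in the top crop are (88,45), (547,67), (530,545) and (65,520). Three balls are visible from above. The red threshold was too strict, so I'll loosen it.

```bash
sed -i 's/>190)&(h\[...,2\]>90)/>150)\&(h[...,2]>90)/' h.py
python3 - <<'E'
from h import *
from scipy.optimize import least_squares
im=cv2.imread('pics/top0.png')[:,:,::-1].copy(); c=get_calibration('top')
si=cv2.imread('pics/side0.png')[:,:,::-1].copy(); cs_=get_calibration('side')
reds={}
for nm,i,cc in(('top',im,c),('side',si,cs_)):
  cs,_=cv2.findContours(red(i),0,2)
  for k in cs:
    if cv2.contourArea(k)<8: continue
    M=cv2.moments(k); u,v=M['m10']/M['m00'],M['m01']/M['m00']; a=np.sqrt(cv2.contourArea(k)/np.pi)+.5
    print(nm,'red',round(u,1),round(v,1),'a',round(a,1),onz(cc,(u,v),.145)[0].round(4),'diam',round(2*a/cc['fx']*(cc['eye'][2]-.145)*1000,1) if nm=='top' else '')
uv=np.array([[88,45],[547,67],[530,545],[65,520]])/3.7+[260,140]-.36
W=onz(c,uv,.06); 
L=np.array([[175,140],[175,-140],[-115,-140],[-115,140]])/1000
def S2W(p,P): 
    P=np.atleast_2d(P);cy,sy=np.cos(p[2]),np.sin(p[2]); return np.c_[p[0]+cy*P[:,0]-sy*P[:,1],p[1]+sy*P[:,0]+cy*P[:,1]]
r=least_squares(lambda p:(S2W(p,L)-W[:,:2]).ravel(),[.5,0,0]); p=r.x
print('frame',p,'res mm',(r.fun*1000).round(1))
def pt(P): q=np.array(P)/1000.; return np.r_[S2W(p,q[:2])[0],q[2]]
for nm,P in dict(stopL=(40,28,110),stopR=(40,-28,110),tb=(110,0,140),home=(0,0,60)).items(): print(nm,pt(P).round(4),proj(c,pt(P)).round(1),proj(cs_,pt(P)).round(1))
for q in np.arange(0,1.26,.1):
    print(round(q,2),[tuple(np.r_[proj(c,b)[0],proj(cs_,b)[0]].round(0)) for b in [pt((110+50*np.sin(q+k*2*np.pi/5),0,140+50*np.cos(q+k*2*np.pi/5))) for k in(0,1,4)]])
E
```

```text
top red 412.9 337.6 a 22.0 [ 0.3204 -0.1811  0.145 ] diam 89.7
top red 329.3 319.6 a 11.0 [ 0.3588 -0.0124  0.145 ] diam 44.8
top red 348.6 260.3 a 17.5 [ 0.4783 -0.0535  0.145 ] diam 71.4
top red 345.5 195.1 a 3.7 [ 0.6125 -0.0495  0.145 ] diam 15.3
top red 348.5 165.5 a 3.3 [ 0.6742 -0.0567  0.145 ] diam 13.7
top red 347.8 151.1 a 3.0 [ 0.7043 -0.0557  0.145 ] diam 12.2
side red 280.6 376.9 a 39.1 [ 0.288  -0.2293  0.145 ] diam 
side red 234.9 313.8 a 14.6 [ 0.2998 -0.1173  0.145 ] diam 
side red 317.5 249.9 a 20.3 [ 0.4678 -0.067   0.145 ] diam 
side red 377.7 237.3 a 4.4 [ 0.566  -0.0958  0.145 ] diam 
side red 400.1 235.2 a 2.6 [ 0.599  -0.1128  0.145 ] diam 
side red 378.3 208.0 a 4.6 [ 0.6403 -0.0253  0.145 ] diam 
side red 416.9 204.4 a 3.5 [ 0.7068 -0.0573  0.145 ] diam 
side red 403.0 187.5 a 4.4 [0.7432 0.0075 0.145 ] diam 
frame [ 0.5436566  -0.04706578 -0.06026276] res mm [ 1.1  0.4  0.8 -1.2 -0.2 -0.8 -1.7  1.6]
stopL [ 0.5853 -0.0215  0.11  ] [[331.4 210.7]] [[352.9 233.7]]
stopR [ 0.5819 -0.0774  0.11  ] [[357.7 211.9]] [[374.5 248. ]]
tb [ 0.6535 -0.0537  0.14  ] [[3
[... 2498 characters left out ...]
(349.0), np.float64(153.0), np.float64(414.0), np.float64(195.0)), (np.float64(347.0), np.float64(161.0), np.float64(408.0), np.float64(224.0)), (np.float64(349.0), np.float64(177.0), np.float64(393.0), np.float64(191.0))]
1.1 [(np.float64(349.0), np.float64(152.0), np.float64(415.0), np.float64(197.0)), (np.float64(347.0), np.float64(163.0), np.float64(407.0), np.float64(227.0)), (np.float64(349.0), np.float64(175.0), np.float64(395.0), np.float64(190.0))]
1.2 [(np.float64(349.0), np.float64(152.0), np.float64(415.0), np.float64(199.0)), (np.float64(346.0), np.float64(165.0), np.float64(405.0), np.float64(229.0)), (np.float64(349.0), np.float64(172.0), np.float64(397.0), np.float64(189.0))]
```

```bash
cat >> h.py <<'E'
FR=np.array([0.5436566,-0.04706578,-0.06026276])
def pt(P,p=None):
    p=FR if p is None else p; q=np.array(P)/1000.;c,s=np.cos(p[2]),np.sin(p[2])
    return np.array([p[0]+c*q[0]-s*q[1],p[1]+s*q[0]+c*q[1],q[2]])
def loc(W,p=None):
    p=FR if p is None else p; d=np.array(W)[:2]-p[:2];c,s=np.cos(p[2]),np.sin(p[2])
    return np.array([c*d[0]+s*d[1],-s*d[0]+c*d[1],W[2]])*1000
E
python3 - <<'E'
from h import *
im=cv2.imread('pics/top0.png')[:,:,::-1].copy(); c=get_calibration('top')
h=cv2.cvtColor(im,cv2.COLOR_RGB2HSV)
for nm,x in(('x0',0),):
  for q in(.2,1.46):
    print(q,'left pad in/out top',[proj(c,pt((x,55-3.2*q+d,127)))[0].round(1) for d in(0,6)],'plate in/out',[proj(c,pt((x,73-3.2*q+d,130)))[0].round(1) for d in (0,12)],
     'right',[proj(c,pt((x,-(55-3.2*q+d),127)))[0].round(1) for d in(0,6)],'low',proj(c,pt((x,-(55-3.2*q),77)))[0].round(1),'plate',proj(c,pt((x,-(73-3.2*q),130)))[0].round(1))
m=cv2.inRange(h,(8,120,80),(20,255,255))
for k in cv2.findContours(m,0,2)[0]:
    if cv2.contourArea(k)>15: print('orange',cv2.boundingRect(k),cv2.minAreaRect(k))
for v in (228,232,236): print(v,[(u,h[v,u].tolist()) for u in list(range(314,322))+list(range(364,380))])
print(loc((.4783,-.0535,.145)))
s=read_state();T=rot(s['tool_rot']);print(T.round(3))
E
```

```text
0.2 left pad in/out top [array([318.3, 228. ]), array([315.4, 227.9])] plate in/out [array([309.6, 227.5]), array([303.9, 227.2])] right [array([370.3, 230.6]), array([373.2, 230.7])] low [367.5 232.6] plate [379.1 230.8]
1.46 left pad in/out top [array([320.2, 228.1]), array([317.3, 228. ])] plate in/out [array([311.6, 227.6]), array([305.8, 227.3])] right [array([368.4, 230.5]), array([371.3, 230.6])] low [365.7 232.5] plate [377.2 230.7]
orange (388, 314, 39, 47) ((404.1962585449219, 334.34271240234375), (32.29359436035156, 46.52230453491211), 17.592426300048828)
orange (330, 245, 32, 35) ((341.6845397949219, 265.4621276855469), (36.7322998046875, 21.062095642089844), 51.842769622802734)
orange (368, 219, 5, 25) ((370.0, 231.0), (24.0, 4.0), 90.0)
orange (315, 216, 4, 25) ((316.5, 228.0), (3.0, 24.0), 0.0)
228 [(314, [97, 44, 75]), (315, [10, 132, 112]), (316, [11, 175, 184]), (317, [12, 176, 161]), (318, [11, 90, 105]), (319, [95, 34, 91]), (320, [78, 14, 92]), (321, [90, 13, 95]), (364, [78, 15, 172]), (365, [84, 15, 170]), (366, [83, 19, 175]), (367, [39, 11, 158]), (368, [13, 
[... 751 characters left out ...]
8, [115, 102, 60]), (379, [107, 159, 98])]
236 [(314, [8, 37, 104]), (315, [13, 166, 152]), (316, [12, 186, 178]), (317, [11, 142, 153]), (318, [90, 15, 117]), (319, [85, 25, 134]), (320, [81, 13, 133]), (321, [86, 14, 132]), (364, [78, 20, 155]), (365, [75, 16, 157]), (366, [83, 25, 164]), (367, [24, 9, 136]), (368, [11, 183, 127]), (369, [11, 166, 129]), (370, [10, 172, 154]), (371, [11, 178, 176]), (372, [10, 143, 153]), (373, [87, 22, 114]), (374, [97, 27, 123]), (375, [107, 89, 60]), (376, [107, 127, 46]), (377, [106, 132, 52]), (378, [108, 128, 80]), (379, [110, 141, 107])]
[-64.85045218 -10.35872593 145.        ]
[[ 0.906 -0.001  0.423]
 [-0.423 -0.001  0.906]
 [-0.    -1.    -0.001]]
```

q is about 0.2: the pad edges at u≈318 and 370 rule out 1.46. The jar is at local (-65,-10). The 71 mm lid confirms it's the right jar. Now moving above the spot behind it.

>>> play_rows(moves=[[0.59,1,-4,5,0],[0.59,2,-8,7,3],[0.59,4,-13,7,6],[0.59,5,-18,7,9],[0.59,6.5,-23,7,12],[0.59,8,-28,7,15],[0.59,9,-32,7,18],[0.59,10,-36,7,21.5]])

```text
time: 0.95
tcp_pos: [0.3537, 0.1818, 0.3013]
tool_rot: [-0.707, 0.707, -0.021, 0.021]
force: [0.9, -0.9, 0.2]
width: 0.0502
```

>>> play_rows(moves=[[0.59,1.5,-4,0,0],[0.59,3,-9,0,0],[0.59,4.5,-14,0,0],[0.59,6,-19,0,0],[0.59,7,-23,0,0],[0.59,7,-23.2,0,0],[0.59,7,-23.3,0,0],[0.59,7,-23.3,0,0]])

```text
time: 1.75
tcp_pos: [0.4231, -0.0485, 0.301]
tool_rot: [0.707, -0.707, 0.022, -0.021]
force: [-0.8, 0.0, -0.7]
width: 0.0507
```

Run:
```python
from h import *
s=read_state();T=rot(s['tool_rot']);print(s['time'],s['tcp_pos'],loc(s['tcp_pos']),s['width'],s['joint_pos'],T[:,2],s['force'])
cv2.imwrite("pics/w1.png",camera("wrist")[:,:,::-1])
```

```text
1.75 [ 0.42314844 -0.04847838  0.30096366] [-120.20433516   -8.66779334  300.9636575 ] 0.05070315345807078 [-2.76964250e-01  3.56304884e-02  1.75373340e+00  4.76777023e-04
  1.35342796e+00 -1.78646692e+00] [6.13585615e-02 9.98115535e-01 7.11286604e-04] [-0.77979508  0.04829175 -0.73357349]
```

View pics/w1.png

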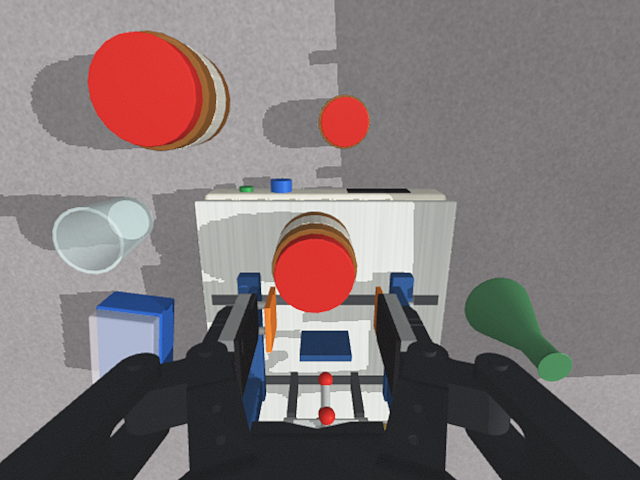

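The wrist view shows the jar lid at (315,274), between the jaws and the robot, with the small jar (345,122) and large jar (145,88) well clear.

Run:
```python
from h import *
c=get_calibration('wrist');im=cv2.imread('pics/w1.png')[:,:,::-1].copy()
for k in cv2.findContours(red(im),0,2)[0]:
    if cv2.contourArea(k)>1000:
        e=cv2.fitEllipse(k);w=onz(c,e[0],.145)[0];print(e,loc(w))
print(c['eye'])
```

```text
((314.08782958984375, 273.1123352050781), (77.73757934570312, 79.2393798828125), 91.80196380615234) [-70.28478817  -8.99935708 145.        ]
((344.4878234863281, 121.42195129394531), (46.356285095214844, 48.92304992675781), 9.76327133178711) [-197.52245047   14.68031212  145.        ]
((144.5487060546875, 89.29267120361328), (104.59766387939453, 122.13077545166016), 135.04483032226562) [-220.4546629  -136.86418414  145.        ]
[ 0.34538796 -0.04218999  0.44424256]
```

>>> play_rows(moves=[[0.59,-0.8,-0.1,-4,0],[0.59,-0.8,-0.1,-8,0],[0.59,-0.8,-0.1,-12,0],[0.59,-0.8,-0.1,-16,0],[0.59,-0.8,-0.1,-19,0],[0.59,-0.8,-0.1,-21,0],[0.59,-0.8,-0.1,-21.7,0],[0.59,-0.8,-0.1,-21.7,0]])

```text
time: 2.6
tcp_pos: [0.4152, -0.0491, 0.0839]
tool_rot: [0.707, -0.707, 0.022, -0.02]
force: [-0.0, 0.3, -0.5]
width: 0.0505
```

Run:
```python
from h import *
s=read_state();print(s['time'],s['tcp_pos'],loc(s['tcp_pos']),s['force'])
cv2.imwrite("pics/s2.png",camera("side")[:,:,::-1])
```

```text
2.6 [ 0.41516826 -0.04910463  0.08385581] [-128.1323086    -9.77352773   83.85581265] [-0.04881128  0.26239319 -0.47138168]
```

View pics/s2.png

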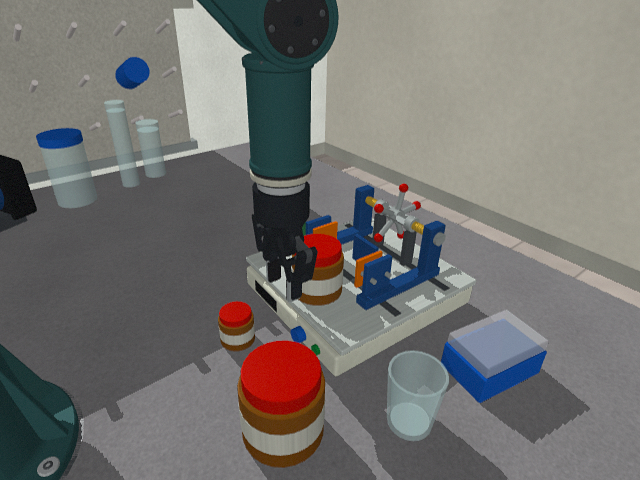

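>>> play_rows(moves=[[0.59,1.0,-0.06,0,0],[0.59,2.0,-0.07,0,0],[0.59,3.0,0.02,0,0],[0.59,4.0,0.16,0,0],[0.59,5.0,0.3,0,0],[0.59,6.0,0.44,0,0],[0.59,6.85,0.54,0,0],[0.59,7.4,0.53,0,0]])

```text
time: 3.45
tcp_pos: [0.4891, -0.0448, 0.0847]
tool_rot: [0.707, -0.707, 0.023, -0.021]
force: [-7.7, -0.2, 7.3]
width: 0.05
```

Run:
```python
from h import *
s=read_state();print(s['time'],s['tcp_pos'],loc(s['tcp_pos']),s['force'],s['width'])
cv2.imwrite("pics/s3.png",camera("side")[:,:,::-1])
i=camera("top");cv2.imwrite("pics/t3.png",cv2.resize(i[140:300,260:420,::-1],None,fx=3.7,fy=3.7,interpolation=cv2.INTER_CUBIC))
```

```text
3.45 [ 0.4890713  -0.04477254  0.08474685] [-54.62432604  -0.99838821  84.74684849] [-7.65534773 -0.22671024  7.28253369] 0.04999736124204916
```

View pics/s3.png

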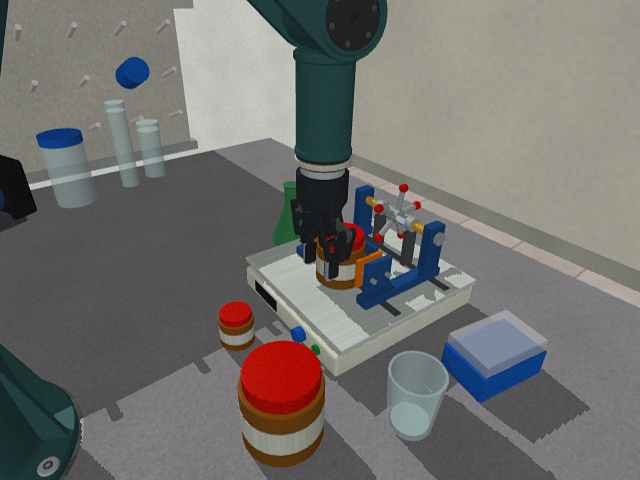

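View pics/t3.png

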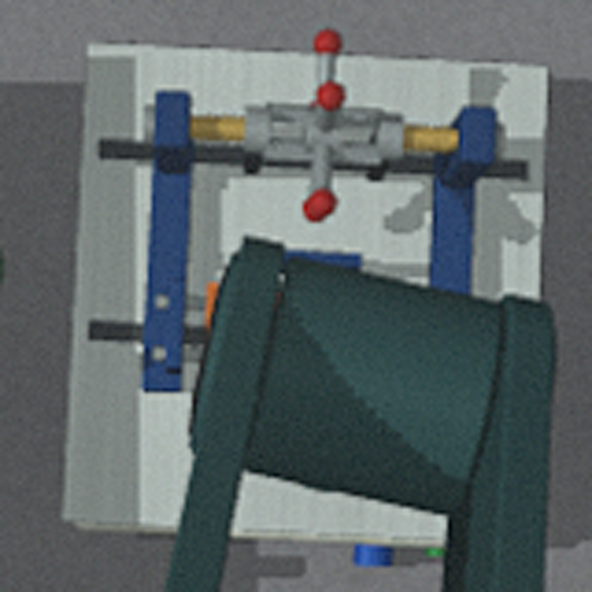

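Run:
```python
from h import *
i=cv2.imread("pics/s3.png");cv2.imwrite("pics/s3c.png",cv2.resize(i[170:310,270:430],None,fx=4.5,fy=4.2,interpolation=cv2.INTER_CUBIC))
print(read_state()['force'],read_state()['time'])
```

```text
[-4.14796593  0.93668045  3.49292888] 3.55
```

View pics/s3c.png

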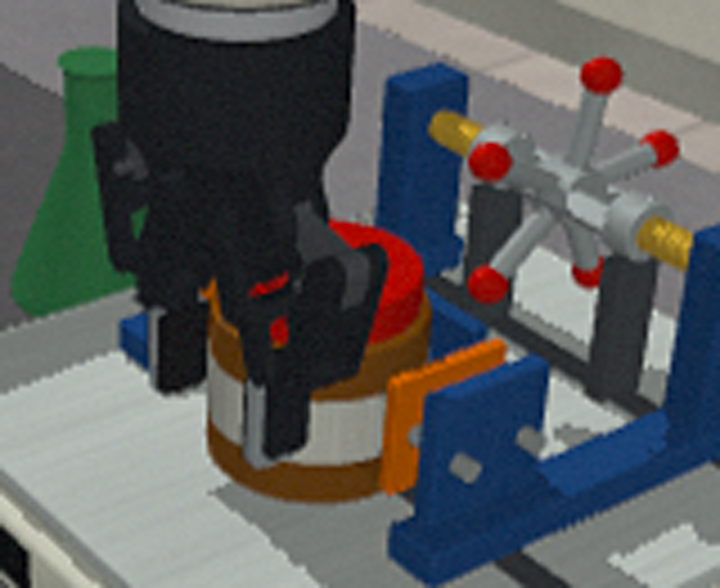

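>>> play_rows(moves=[[0.59,0.4,0.05,0,0],[0.59,0.7,0.05,0,0],[0.59,0.9,0.04,0,0],[0.59,0.9,0.04,0,0]])

```text
time: 3.95
tcp_pos: [0.4972, -0.0444, 0.0846]
tool_rot: [0.707, -0.707, 0.023, -0.02]
force: [-7.9, 1.3, 7.9]
width: 0.0504
```

>>> play_rows(moves=[[0.59,0.15,0,0,0],[0.59,0.3,-0.01,0,0],[0.59,0.3,-0.01,0,0]])

```text
time: 4.25
tcp_pos: [0.4997, -0.0444, 0.0846]
tool_rot: [0.707, -0.707, 0.023, -0.02]
force: [-9.2, 0.2, 9.6]
width: 0.0505
```

>>> play_rows(moves=[[0.59,0.15,0,0,0],[0.59,0.3,-0.01,0,0],[0.59,0.3,-0.01,0,0]])

```text
time: 4.55
tcp_pos: [0.5006, -0.0443, 0.0844]
tool_rot: [0.707, -0.707, 0.025, -0.019]
force: [-13.7, -0.3, 13.6]
width: 0.0505
```

>>> play_rows(moves=[[0.59,0.15,0,0,0],[0.59,0.25,-0.01,0,0],[0.59,0.25,-0.01,0,0]])

```text
time: 4.85
tcp_pos: [0.5007, -0.0443, 0.0842]
tool_rot: [0.707, -0.707, 0.026, -0.017]
force: [-20.5, -2.0, 18.7]
width: 0.0505
```

Run:
```python
from h import *
s=read_state();print(s['time'],loc(s['tcp_pos']),s['force'],s['wrist_torque'])
i=camera("side")[:,:,::-1];cv2.imwrite("pics/s4c.png",cv2.resize(i[170:310,270:430],None,fx=4.5,fy=4.2,interpolation=cv2.INTER_CUBIC))
cv2.imwrite("pics/w4.png",camera("wrist")[:,:,::-1])
```

```text
4.85 [-43.06117705   0.17254885  84.1904406 ] [-20.50041674  -2.02405301  18.67056031] [-0.38389103  2.6503265  -0.10491479]
```

View pics/s4c.png

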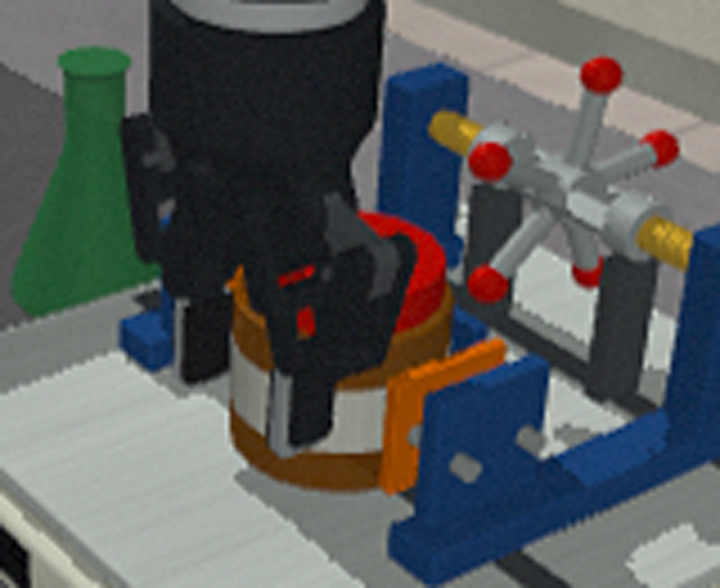

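View pics/w4.png

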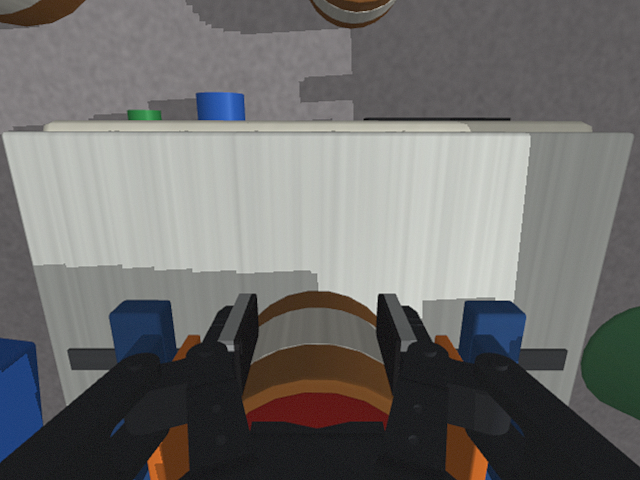

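The arm stalled at local x = -43 with 20 N, so the jar is against the stop. Backing off, then up.

>>> play_rows(moves=[[0.59,-0.5,0.03,0,0],[0.59,-1,0.06,0,0],[0.59,-2,0.12,0,0],[0.59,-4,0.24,0,0],[0.59,-7,0.42,0,0],[0.3,-10,0.6,2,0],[0,-10,0.6,7,0],[0,-10,0.6,12,0]])

```text
time: 5.75
tcp_pos: [0.4051, -0.0385, 0.2049]
tool_rot: [0.707, -0.707, 0.023, -0.021]
force: [2.4, -0.2, -0.6]
width: 0.0071
```

>>> play_rows(moves=[[0,0,0,4,0],[0,0,0,8,0],[0,0,0,8,0]])

```text
time: 6.05
tcp_pos: [0.4113, -0.0399, 0.2899]
tool_rot: [-0.706, 0.708, -0.017, 0.026]
force: [1.0, 0.9, 0.0]
width: -0.0001
```

```bash
cat > look.py <<'E'
import sys
from h import *
n=sys.argv[1]
s=read_state();print(s['time'],s['tcp_pos'],loc(s['tcp_pos']).round(1),s['force'].round(1),s['width'])
c=get_calibration('top');i=camera("top");cv2.imwrite(f"pics/t{n}.png",cv2.resize(i[140:300,260:420,::-1],None,fx=3.7,fy=3.7,interpolation=cv2.INTER_CUBIC))
c2=get_calibration('side');j=camera("side");cv2.imwrite(f"pics/s{n}.png",cv2.resize(j[170:310,270:430,::-1],None,fx=4.5,fy=4.2,interpolation=cv2.INTER_CUBIC))
for nm,im,cc in(('top',i,c),('side',j,c2)):
  for k in cv2.findContours(red(im),0,2)[0]:
    A=cv2.contourArea(k)
    if A<8: continue
    M=cv2.moments(k);u,v=M['m10']/A,M['m01']/A
    if A>500: print(nm,'lid',round(u,1),round(v,1),loc(onz(cc,(u,v),.145)[0]).round(1))
    else:
      # intersect ray with the local plane y=0
      n_=np.array([-np.sin(-FR[2])*-1,0,0]); n_=np.array([-np.sin(FR[2]),np.cos(FR[2]),0]); o=np.r_[FR[:2],0]
      d=ray(cc,(u,v))[0]
      if nm=='side':
        w=cc['eye']+d*(n_@(o-cc['eye'])/(n_@d)); l=loc(w)-[110,0,140]; l[2]=w[2]*1000-140
        print(nm,'ball',round(u,1),round(v,1),'r',np.hypot(l[0],l[2]).round(1),'lean',np.arctan2(l[0],l[2]).round(3))
      else:
        # intersect with circle r=50 in the plane, using x and z along the ray
        a=loc(onz(cc,(u,v),.14)[0]);b=loc(onz(cc,(u,v),.19)[0]); sl=(b[0]-a[0])/50; x0=a[0]-110
        r=np.roots([1+sl*sl,2*sl*x0,x0*x0-2500]); 
        print(nm,'ball',round(u,1),round(v,1),'y',a[1].round(1),'lean',[np.arctan2(x0+sl*z,z).round(3) for z in r.real])
E
python3 look.py 5
```

```text
6.05 [ 0.41125301 -0.03993164  0.28991272] [-132.6   -0.9  289.9] [1.  0.9 0. ] -6.524326132629194e-05
top lid 344.4 228.3 [  0.3   1.  145. ]
top ball 345.6 195.2 y 1.1 lean [np.float64(-2.383), np.float64(-1.086)]
top ball 348.6 165.3 y -2.2 lean [np.float64(0.227), np.float64(2.468)]
top ball 347.8 151.0 y 0.7 lean [np.float64(1.32), np.float64(1.32)]
side lid 280.6 376.8 [-244.2 -197.3  145. ]
side lid 234.8 313.7 [-239.1  -84.7  145. ]
side ball 377.7 237.3 r 50.4 lean -2.323
side ball 400.1 235.2 r 52.8 lean 2.752
side lid 346.3 234.6 [-10.5 -13.4 145. ]
side ball 378.3 208.0 r 49.1 lean -1.048
side ball 416.9 204.5 r 54.3 lean 1.488
side ball 403.1 187.4 r 49.9 lean 0.234
```

View pics/t5.png

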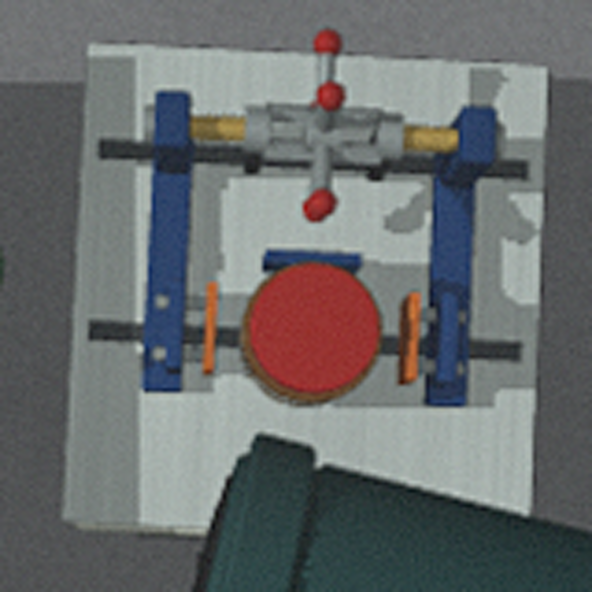

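View pics/s5.png

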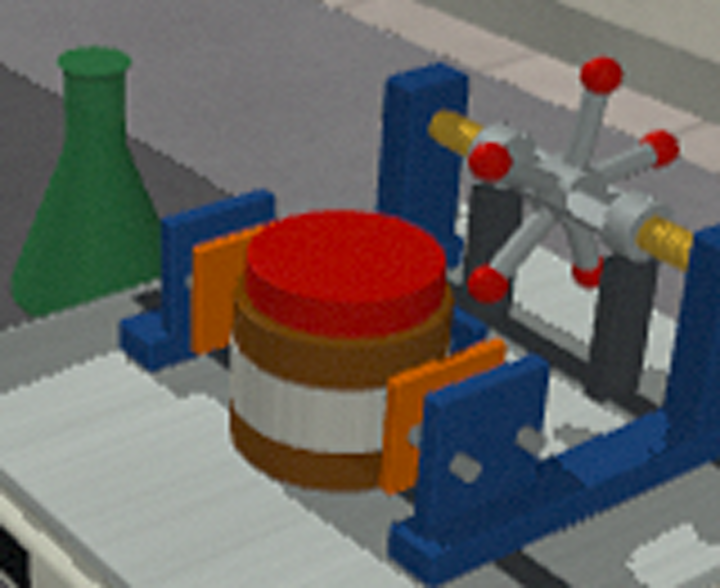

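The jar's lid is at local (0.3, 1.0), so it's home, centred and upright. The spoke leans are 0.21 and -1.05, giving q≈0.2. Moving above the gap between those two spokes.

>>> play_rows(moves=[[0,0,0,0,0],[0,0,0,0,0]])

```text
time: 6.35
tcp_pos: [0.4063, -0.0387, 0.2828]
tool_rot: [0.707, -0.707, 0.023, -0.021]
force: [-0.6, 0.4, 0.1]
width: -0.0
```

Run:
```python
from h import *
s=read_state();print(s['time'],s['tcp_pos'],loc(s['tcp_pos']).round(1),rot(s['tool_rot'])[:,2],s['joint_pos'].round(2)); print(pt((94,0,230)),pt((94,0,230))-s['tcp_pos'])
```

```text
6.35 [ 0.40626984 -0.03868293  0.28275684] [-1.376e+02  1.000e-01  2.828e+02] [6.15781065e-02 9.98102131e-01 5.21974209e-04] [-0.26  0.02  1.81 -0.    1.31 -1.77]
[ 0.63748597 -0.05272705  0.23      ] [ 0.23121612 -0.01404412 -0.05275684]
```

>>> play_rows(moves=[[0,4,-0.25,0,0],[0,8,-0.5,0,0],[0,12,-0.75,0,0],[0,16,-1,0,0],[0,20,-1.25,0,0],[0,23.1,-1.4,0,0],[0,23.1,-1.4,0,0],[0,23.1,-1.4,-3,0]])

```text
time: 7.15
tcp_pos: [0.6411, -0.0534, 0.2557]
tool_rot: [-0.706, 0.707, -0.02, 0.023]
force: [-0.6, -1.0, -0.1]
width: 0.0002
```

>>> play_rows(moves=[[0,0,0,-2,0],[0,0,0,-4,0],[0,0,0,-6,0],[0,0,0,-7.5,0],[0,0,0,-8.8,0],[0,0,0,-8.8,0]])

```text
time: 7.75
tcp_pos: [0.6359, -0.0526, 0.1634]
tool_rot: [0.707, -0.707, 0.024, -0.02]
force: [-0.7, -0.7, -0.3]
width: 0.0002
```

```bash
python3 look.py 6
```

```text
7.75 [ 0.6358942  -0.05256659  0.16343658] [9.240e+01 1.000e-01 1.634e+02] [-0.7 -0.7 -0.3] 0.00017747588597960423
top lid 418.3 334.8 [-208.7 -158.   145. ]
top lid 344.9 225.9 [  5.3   0.3 145. ]
top ball 345.6 195.2 y 1.1 lean [np.float64(-2.383), np.float64(-1.086)]
side lid 280.6 376.8 [-244.2 -197.2  145. ]
side lid 234.8 313.7 [-239.1  -84.7  145. ]
side ball 377.7 237.3 r 50.3 lean -2.324
side ball 400.0 235.3 r 52.9 lean 2.755
side lid 346.4 234.6 [-10.4 -13.3 145. ]
side ball 378.3 208.0 r 49.1 lean -1.048
side ball 416.9 204.4 r 54.1 lean 1.483
side ball 404.6 188.4 r 48.3 lean 0.328
```

View pics/s6.png

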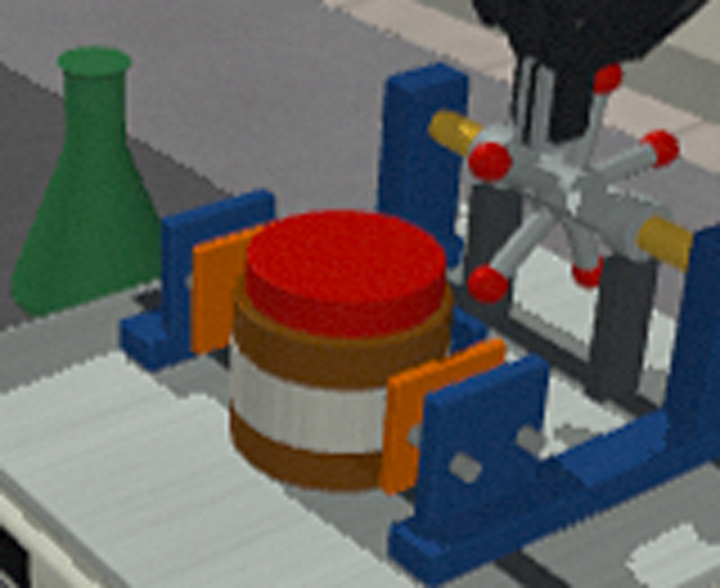

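The finger sits between the ball at (490,160) and the top ball (607,77), touching nothing. Starting stroke 1.

>>> play_rows(moves=[[0,0.5,-0.03,0,0],[0,1.0,-0.06,0,0],[0,1.4,-0.08,0,0],[0,1.8,-0.11,0,0],[0,2.2,-0.13,0,0],[0,2.6,-0.16,0,0],[0,3.0,-0.18,0,0],[0,3.0,-0.18,0,0]])

```text
time: 8.65
tcp_pos: [0.6694, -0.0549, 0.1667]
tool_rot: [-0.707, 0.707, -0.021, 0.022]
force: [-2.1, 0.8, 0.9]
width: 0.0004
```

```bash
python3 look.py 7|grep -v lid
```

```text
8.65 [ 0.66940409 -0.0548629   0.16665252] [126.   -0.2 166.7] [-2.1  0.8  0.9] 0.0003669466773613629
top ball 347.5 212.5 y -4.3 lean [np.float64(-1.7), np.float64(-1.7)]
top ball 345.4 199.9 y 1.2 lean [np.float64(-1.843), np.float64(-1.607)]
top ball 347.9 179.8 y -2.2 lean [np.float64(3.107), np.float64(-0.355)]
side ball 387.1 241.1 r 51.8 lean -2.905
side ball 374.0 223.6 r 49.0 lean -1.638
side ball 415.9 193.3 r 54.7 lean 1.02
side ball 390.9 192.6 r 48.9 lean -0.347
```

View pics/s7.png

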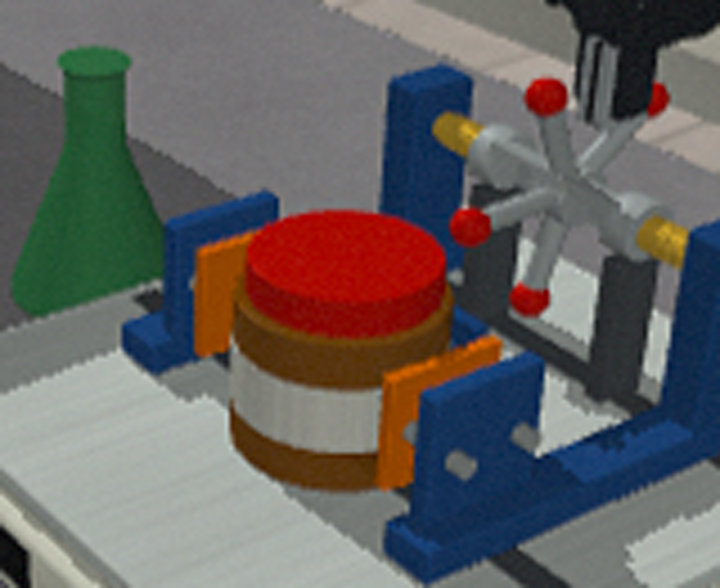

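>>> play_rows(moves=[[0,-0.4,0.02,0,0],[0,-0.4,0.02,3,0],[0,-0.5,0.03,6,0],[0,-2.5,0.15,6.5,0],[0,-5.8,0.35,6.5,0],[0,-5.8,0.35,6.0,0],[0,-5.8,0.35,3,0],[0,-5.8,0.35,0,0]])

```text
time: 9.55
tcp_pos: [0.6123, -0.0517, 0.167]
tool_rot: [-0.706, 0.707, -0.02, 0.024]
force: [0.8, -0.8, -0.4]
width: -0.0001
```

>>> play_rows(moves=[[0,0,0,0,0],[0,0.8,-0.05,0,0],[0,1.6,-0.1,0,0],[0,2.4,-0.15,0,0],[0,3.2,-0.2,0,0],[0,4.0,-0.24,0,0],[0,4.6,-0.28,0,0],[0,4.6,-0.28,0,0]])

```text
time: 10.35
tcp_pos: [0.657, -0.0541, 0.1658]
tool_rot: [-0.707, 0.707, -0.022, 0.022]
force: [-2.8, 0.2, -0.6]
width: -0.0002
```

```bash
python3 look.py 8|grep -v lid
```

```text
10.35 [ 0.65695008 -0.05412036  0.1658058 ] [113.5  -0.2 165.8] [-2.8  0.2 -0.6] -0.000166757460988178
top ball 346.1 217.9 y -1.9 lean [np.float64(-1.69), np.float64(-1.69)]
top ball 345.3 199.8 y 1.5 lean [np.float64(-1.866), np.float64(-1.584)]
top ball 347.5 185.5 y -1.7 lean [np.float64(-2.921), np.float64(-0.588)]
side ball 391.8 240.2 r 52.6 lean -3.136
side ball 374.1 229.3 r 49.7 lean -1.879
side ball 414.7 214.1 r 53.8 lean 1.844
side ball 385.9 197.0 r 49.0 lean -0.592
side ball 412.3 189.9 r 52.2 lean 0.76
```

View pics/s8.png

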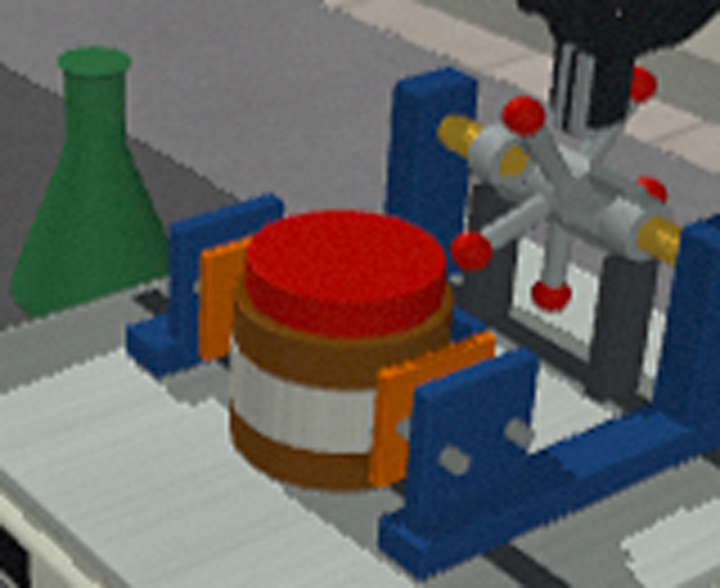

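>>> play_rows(moves=[[0,0.5,-0.03,0,0],[0,1.1,-0.06,0,0],[0,1.1,-0.06,0,0],[0,0.7,-0.04,0,0],[0,0.7,-0.04,3,0],[0,0.6,-0.03,6.3,0],[0,-2,0.12,6.5,0],[0,-4.7,0.28,6.5,0]])

```text
time: 11.25
tcp_pos: [0.6113, -0.0517, 0.2334]
tool_rot: [-0.706, 0.707, -0.019, 0.024]
force: [-0.5, 0.8, -0.2]
width: -0.0
```

>>> play_rows(moves=[[0,0,0,-0.5,0],[0,0,0,-3.5,0],[0,0,0,-6.5,0],[0,0,0,-6.5,0],[0,0.8,-0.05,-6.5,0],[0,1.6,-0.1,-6.5,0],[0,2.4,-0.14,-6.5,0],[0,3.2,-0.19,-6.5,0]])

```text
time: 12.05
tcp_pos: [0.6429, -0.0534, 0.1676]
tool_rot: [-0.707, 0.707, -0.021, 0.022]
force: [-4.8, -0.2, 2.1]
width: -0.0002
```

>>> play_rows(moves=[[0,0.7,-0.04,0,0],[0,1.4,-0.08,0,0],[0,2.0,-0.12,0,0],[0,2.6,-0.15,0,0],[0,2.6,-0.15,0,0]])

```text
time: 12.55
tcp_pos: [0.6683, -0.0547, 0.166]
tool_rot: [-0.707, 0.707, -0.022, 0.022]
force: [-1.4, 0.5, -0.4]
width: 0.0002
```

```bash
python3 look.py 9|grep -v lid
```

```text
12.55 [ 0.66833556 -0.05472939  0.16598297] [ 1.249e+02 -1.000e-01  1.660e+02] [-1.4  0.5 -0.4] 0.0002413087963639594
top ball 347.4 212.8 y -4.0 lean [np.float64(-1.7), np.float64(-1.7)]
top ball 345.5 200.0 y 1.1 lean [np.float64(-1.795), np.float64(-1.655)]
top ball 347.9 179.8 y -2.2 lean [np.float64(3.107), np.float64(-0.355)]
side ball 387.1 241.1 r 51.8 lean -2.905
side ball 374.0 223.6 r 49.1 lean -1.639
side ball 415.6 193.1 r 54.4 lean 1.006
side ball 390.9 192.7 r 48.8 lean -0.346
```

View pics/s9.png

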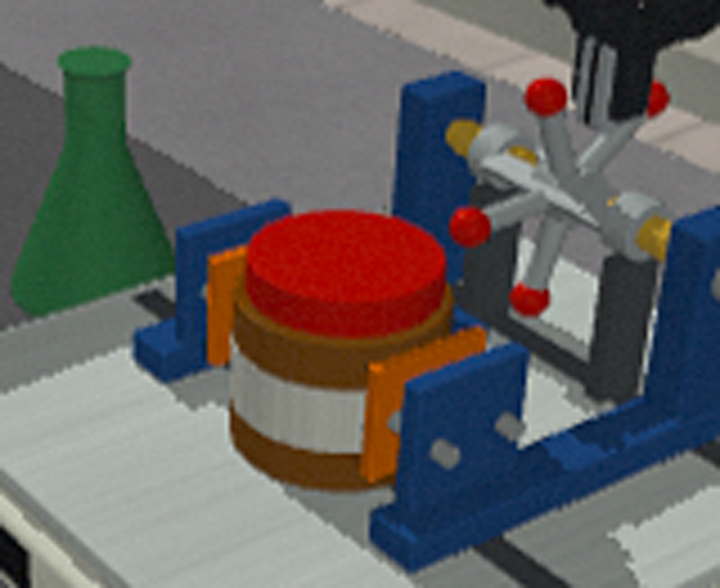

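q≈3.42. Another full stroke takes it to 4.68.

>>> play_rows(moves=[[0,-0.4,0.02,0,0],[0,-0.4,0.02,3,0],[0,-0.5,0.03,6,0],[0,-2.5,0.15,6.5,0],[0,-5.8,0.35,6.5,0],[0,-5.8,0.35,6.0,0],[0,-5.8,0.35,3,0],[0,-5.8,0.35,0,0]])

```text
time: 13.45
tcp_pos: [0.611, -0.0515, 0.167]
tool_rot: [-0.706, 0.707, -0.02, 0.024]
force: [-0.4, 0.7, -1.0]
width: 0.0002
```

>>> play_rows(moves=[[0,0,0,0,0],[0,0.8,-0.05,0,0],[0,1.6,-0.1,0,0],[0,2.4,-0.15,0,0],[0,3.2,-0.2,0,0],[0,4.0,-0.24,0,0],[0,4.8,-0.28,0,0],[0,5.4,-0.32,0,0]])

```text
time: 14.25
tcp_pos: [0.6629, -0.0543, 0.1656]
tool_rot: [0.707, -0.707, 0.023, -0.021]
force: [-4.9, 0.7, 1.3]
width: 0.0
```

>>> play_rows(moves=[[0,0.4,-0.02,0,0],[0,0.4,-0.02,0,0]])

```text
time: 14.45
tcp_pos: [0.6683, -0.0546, 0.1662]
tool_rot: [-0.707, 0.707, -0.021, 0.022]
force: [-1.0, -0.2, 0.2]
width: -0.0001
```

```bash
python3 look.py 10
```

```text
14.45 [ 0.66830624 -0.05462583  0.16618442] [124.9  -0.  166.2] [-1.  -0.2  0.2] -9.016211912886275e-05
top lid 422.0 338.5 [-215.7 -165.7  145. ]
top ball 347.4 212.9 y -4.1 lean [np.float64(-1.7), np.float64(-1.7)]
top ball 345.5 200.0 y 1.1 lean [np.float64(-1.795), np.float64(-1.655)]
top ball 348.1 180.1 y -2.6 lean [np.float64(3.117), np.float64(-0.363)]
side lid 280.6 376.8 [-244.2 -197.3  145. ]
side lid 234.9 313.8 [-239.1  -84.7  145. ]
side ball 387.3 241.1 r 52.0 lean -2.916
side lid 346.3 234.6 [-10.6 -13.3 145. ]
side ball 374.1 223.8 r 49.0 lean -1.647
side ball 415.7 193.0 r 54.5 lean 1.004
side ball 390.8 192.8 r 48.8 lean -0.352
```

View pics/s10.png

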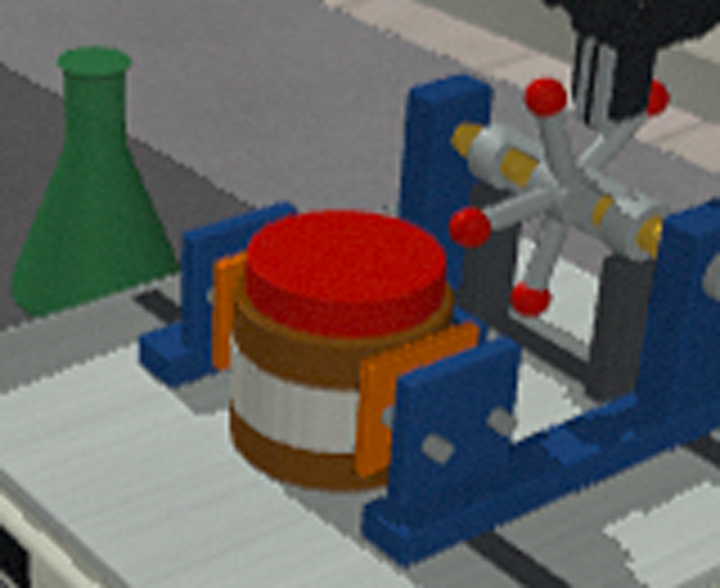

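q≈4.67, with the pads about to touch the jar. One more full stroke, then a short one.

>>> play_rows(moves=[[0,-0.4,0.02,0,0],[0,-0.4,0.02,3,0],[0,-0.5,0.03,6,0],[0,-2.5,0.15,6.5,0],[0,-5.8,0.35,6.5,0],[0,-5.8,0.35,6.0,0],[0,-5.8,0.35,3,0],[0,-5.8,0.35,0,0]])

```text
time: 15.35
tcp_pos: [0.6111, -0.0514, 0.167]
tool_rot: [-0.706, 0.707, -0.02, 0.024]
force: [0.6, -0.2, 0.4]
width: 0.0001
```

>>> play_rows(moves=[[0,0,0,0,0],[0,0.8,-0.05,0,0],[0,1.6,-0.1,0,0],[0,2.4,-0.15,0,0],[0,3.2,-0.2,0,0],[0,4.0,-0.24,0,0],[0,4.8,-0.28,0,0],[0,5.4,-0.32,0,0]])

```text
time: 16.15
tcp_pos: [0.6622, -0.0541, 0.1655]
tool_rot: [0.707, -0.707, 0.023, -0.02]
force: [-6.3, 0.7, 1.0]
width: 0.0001
```

>>> play_rows(moves=[[0,0.4,-0.02,0,0],[0,0.4,-0.02,0,0]])

```text
time: 16.35
tcp_pos: [0.6675, -0.0544, 0.166]
tool_rot: [0.707, -0.707, 0.022, -0.021]
force: [-4.0, 0.3, 1.3]
width: 0.0005
```

```bash
python3 look.py 11
```

```text
16.35 [ 0.66748441 -0.05439454  0.16596097] [1.24e+02 1.00e-01 1.66e+02] [-4.   0.3  1.3] 0.0004851168658518032
top lid 421.9 338.5 [-215.8 -165.5  145. ]
top ball 347.2 212.9 y -3.7 lean [np.float64(-1.7), np.float64(-1.7)]
top ball 345.5 200.0 y 1.1 lean [np.float64(-1.795), np.float64(-1.655)]
top ball 348.1 180.2 y -2.5 lean [np.float64(3.121), np.float64(-0.367)]
side lid 280.5 376.8 [-244.2 -197.2  145. ]
side lid 234.8 313.8 [-239.2  -84.7  145. ]
side ball 387.4 240.9 r 51.6 lean -2.919
side ball 373.9 224.1 r 49.3 lean -1.657
side lid 346.3 234.6 [-10.6 -13.3 145. ]
side ball 415.4 192.7 r 54.4 lean 0.982
side ball 390.3 193.0 r 49.1 lean -0.374
```

View pics/s11.png

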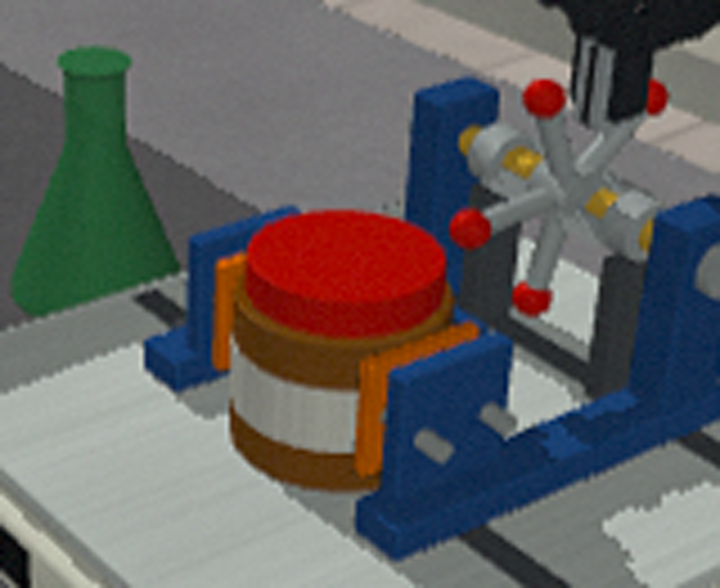

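Jar unmoved, q≈5.91. The last short stroke is about +0.34 rad, with the finger going to local x≈90.

>>> play_rows(moves=[[0,-0.4,0.02,0,0],[0,-0.4,0.02,3,0],[0,-0.5,0.03,6,0],[0,-2.5,0.15,6.5,0],[0,-5.8,0.35,6.5,0],[0,-5.8,0.35,6.0,0],[0,-5.8,0.35,3,0],[0,-5.8,0.35,0,0]])

```text
time: 17.25
tcp_pos: [0.6117, -0.0514, 0.1672]
tool_rot: [-0.706, 0.707, -0.02, 0.024]
force: [0.4, -0.1, -0.7]
width: -0.0001
```

>>> play_rows(moves=[[0,0,0,0,0],[0,0.5,-0.03,0,0],[0,1.0,-0.06,0,0],[0,1.4,-0.08,0,0],[0,1.8,-0.11,0,0],[0,2.1,-0.13,0,0],[0,2.1,-0.13,0,0],[0,2.1,-0.13,0,0]])

```text
time: 18.05
tcp_pos: [0.6316, -0.0525, 0.1675]
tool_rot: [-0.707, 0.707, -0.021, 0.023]
force: [-1.4, 0.0, 0.8]
width: -0.0002
```

```bash
python3 look.py 12
```

```text
18.05 [ 0.63160393 -0.05245969  0.16751981] [ 8.810e+01 -1.000e-01  1.675e+02] [-1.4  0.   0.8] -0.0001773069247859034
top lid 416.7 335.4 [-210.  -154.9  145. ]
top lid 344.5 228.3 [  0.3   0.8 145. ]
top ball 345.9 197.0 y 0.5 lean [np.float64(-2.242), np.float64(-1.22)]
side lid 280.6 376.9 [-244.2 -197.3  145. ]
side lid 234.9 313.8 [-239.1  -84.7  145. ]
side ball 381.2 239.9 r 50.9 lean -2.57
side lid 346.4 234.6 [-10.5 -13.4 145. ]
side ball 375.7 214.8 r 48.7 lean -1.303
side ball 416.6 198.9 r 53.5 lean 1.259
side ball 400.9 188.6 r 48.0 lean 0.136
```

Phase ≈ -0.05, so q ≈ 6.23, on target. Withdrawing the hand.

>>> play_rows(moves=[[0,-0.5,0.03,0,0],[0,-1.5,0.09,0,0],[0,-1.5,0.09,3,0],[0,-1.5,0.09,7,0],[0,-2,0.12,11,0],[0,-6,0.36,12,0],[0,-11,0.66,12,0],[0,-16,0.96,12,0]])

```text
time: 18.95
tcp_pos: [0.4686, -0.0425, 0.2865]
tool_rot: [-0.707, 0.707, -0.021, 0.022]
force: [0.4, 0.2, 0.4]
width: 0.0003
```

>>> play_rows(moves=[[0,-4,3,0,0],[0,-7,7,0,0],[0,-8,12,0,0],[0,-8,16,0,0],[0,-8,20,0,0],[0,-8,20,0,0]])

```text
time: 19.55
tcp_pos: [0.3894, 0.1611, 0.2864]
tool_rot: [0.708, -0.706, 0.02, -0.02]
force: [0.8, -0.5, -0.3]
width: 0.0001
```

```bash
python3 look.py 13
python3 - <<'E'
from h import *
im=camera('top');c=get_calibration('top');h=cv2.cvtColor(im,cv2.COLOR_RGB2HSV)
cv2.imwrite('pics/top14.png',im[:,:,::-1])
m=cv2.inRange(h,(8,120,80),(20,255,255))
for v in(224,228,232): print(v,[u for u in range(300,390) if m[v,u]])
q=6.25
print([proj(c,pt((0,s*y,z)))[0].round(1) for s in(1,-1) for y,z in((40,127),(46,127),(73-3.2*q,130),(73-3.2*q+12,130))])
b=cv2.inRange(h,(105,120,40),(125,255,255))
for v in(220,222,224): print(v,[u for u in range(295,390) if b[v,u]])
E
```

```text
19.55 [0.38940844 0.16111533 0.28636359] [-166.5  198.5  286.4] [ 0.8 -0.5 -0.3] 5.904929848039712e-05
top lid 412.8 337.7 [-215.1 -147.   145. ]
top ball 329.3 319.6 y 23.3 lean [np.float64(-1.485), np.float64(-1.485)]
top lid 344.5 228.3 [  0.3   0.9 145. ]
top ball 345.6 197.0 y 1.0 lean [np.float64(-2.244), np.float64(-1.218)]
top ball 348.5 171.2 y -2.5 lean [np.float64(-0.016), np.float64(2.735)]
top ball 348.4 151.0 y -0.5 lean [np.float64(1.32), np.float64(1.32)]
side lid 280.6 376.8 [-244.2 -197.3  145. ]
side lid 234.8 313.8 [-239.2  -84.7  145. ]
side ball 381.2 239.8 r 50.8 lean -2.571
side lid 346.3 234.6 [-10.5 -13.4 145. ]
side ball 375.7 214.8 r 48.7 lean -1.303
side ball 416.5 198.9 r 53.4 lean 1.256
side ball 398.1 188.4 r 49.7 lean -0.009
224 [323, 324, 325, 327, 363, 364, 365]
228 [322, 323, 324, 325, 363, 364, 365, 366]
232 [322, 323, 324, 325, 326, 327, 363, 364, 365]
[array([325.1, 228.4]), array([322.3, 228.2]), array([318.9, 227.9]), array([313.2, 227.7]), array([363.4, 230.2]), array([366.3, 230.4]), array([369.8, 230.4]), array([375.6, 230.7])]
220 [315, 316, 317, 318, 367, 368, 370, 371, 372, 373, 374, 376, 377]
222 [315, 316, 317, 318, 371, 372, 373, 374, 375, 376, 377]
224 [308, 309, 310, 311, 312, 313, 314, 315, 316, 317, 318, 370, 371, 372, 373]
```

View pics/t13.png

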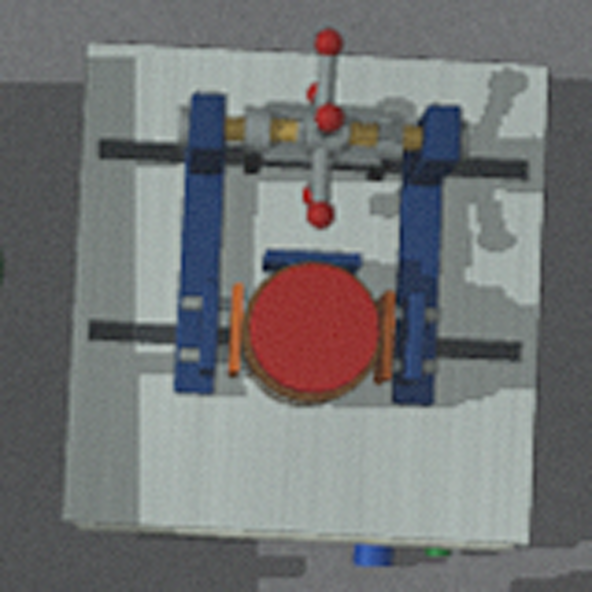

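View pics/s13.png

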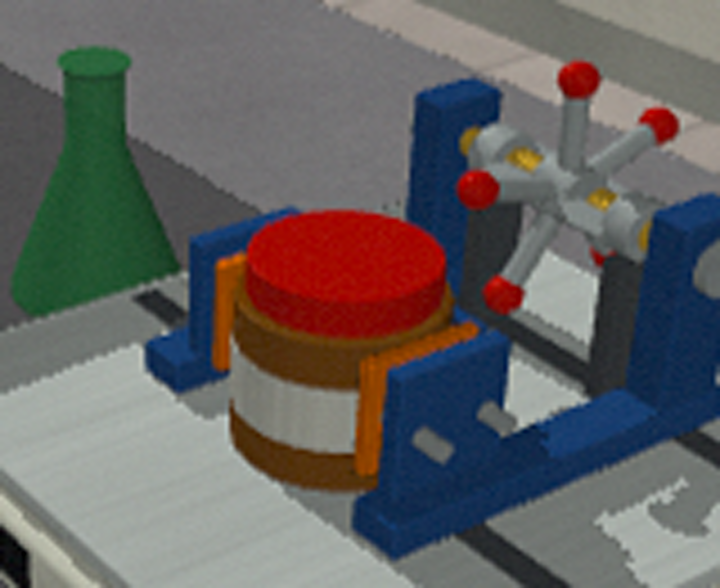

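Pads and jaw plates lie where 5 mm of compression predicts: pads at u 322–325 and 363–366, and plate inner edges at about 318.5 and 370. The jar is at (0.3, 0.9) and the bystanders appear unmoved. Handing in.

```bash
python3 -c "
from bench import *
print(read_state()['time'],close_job())"
```

```text
the job is handed in; nothing more can be done
19.7 None
```

The jar is clamped at home and the job is handed in, at 19.7 s on the robot's clock.

**Jar:** I pushed the 80 mm jar back with the half-open fingers until it stalled against the blue stop at about 20 N. That push also read an upward force on the tool about as large as the push. I did not trace its cause, but the jar stayed upright. In the last pictures the lid centre is within about 1 mm of home, and it did not move while the jaws closed.

**Turnbuckle:** I turned it with five strokes plus one short stroke of the shut fingers, tops moving away from the robot. It went from about 0.2 to about 6.25 rad.
- The ball positions in the two cameras put the final angle between about 6.23 and 6.3 rad, where 6.25 was wanted.
- The pad and jaw-plate edges seen from above agree to about 1 pixel (2 mm) with both pads pressed in about 5 mm. That figure rests mainly on the turnbuckle angle, because the pictures alone cannot resolve it more finely.

**Rest of the scene:** The hand is clear and touching nothing. The flask, the box and the other jars looked undisturbed in the pictures. I did not measure the beaker and box separately at the end.

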